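Set up the pressed leaf on the viewing stand and unlock its power toggle

TASK

Take the tall leaf plate out of the rack and lean it upright and flat against the sloped panel of the viewing stand, centred, with its foot on the ledge, setting it down rather than dropping it, and let go. Then switch the stand on: pull the locking toggle bat outward to free it, flip it over to the other side, let it spring back in so that it is locked there, and let go. Leave the short plate, the two bottles and the dish where they are.

Things in the scene. Friction and masses are not known exactly. Their poses are not given: they have to be found in the camera images.
- stand: White viewing stand, fixed to the bench: a base box 150 mm (x) by 250 mm (y) by 45 mm high. Origin: centre of its underside; z up; x points the way the panel faces (away from the robot, turned up to 0.35 rad either way). The panel is on its -y half (y = -60 mm), the toggle on its +y half (y = +85 mm).
- panel: Sloped panel of the stand, 140 mm wide, 90 up the slope, leaning back 0.38 rad. Origin: middle of the corner of ledge and face, at (20, -60, 58) in the stand's frame; x out of the face (plane x=0), y along the ledge, z up the slope. Ledge: plane z=0, 20 deep, then a lip 6 thick, 8 high; not slippery, so set the foot close to the face. Well placed, the tall plate's origin is at about (4, 0, 0) here.
- leaf_plate: Tall leaf plate: rigid, white, a leaf on both faces, 8 mm thick (x), 90 mm wide (y), 140 mm tall (z), about 0.13 kg. Origin: centre of its lower edge; z towards its top edge. It starts upright in either of the rack's slots, 12 mm above the bench. Leaned on the panel, its top 50 mm stands above the panel; either face may look outward.
- short_plate: Short plate, same make but 85 mm tall, with a broader leaf; origin at the centre of its lower edge. It stands in the other slot of the rack, 48 mm from the tall plate, and stays there.
- rack: Grey plate rack, fixed to the bench, 110 mm (x) by 104 mm (y), floor 12 mm thick. Two slots run along its y at x = -24 and +24 mm, each 11 mm wide, walls 36 mm high (tops 48 mm over the bench). Origin: centre of its underside; turned up to 0.5 rad. Rack and stand may be on either side of the robot's middle.
- toggle_grip (a point): Point in the black head of the toggle bat, where to take it; 110 mm from the pivot with the bat in. Head: 18 mm (x) by 24 mm (y) by 46 mm along the bat (z), 28 mm of it below this point, 18 mm above. z points outward along the bat (the way to pull), y along its hinge. The steel stem below has a 44 mm cross pin along y, 74 mm below this point.
- toggle_pivot (a point): Point on the toggle's hinge axis, at (0, 85, 40) mm in the stand's frame; fixed, axes as the stand's. The bat swings about the y axis here.
- toggle_swing (a joint): Swing of the bat, rad: 0 = off, leaning 0.38 rad towards the stand's -x (back of the stand); 0.76 = on, leaning 0.38 rad towards +x (the way the panel faces). Stops at both ends. Light friction holds it where it is left. Held by its y sides, the head can turn a little between the fingers as the bat swings.
- toggle_pull (a joint): How far the bat is pulled outward along itself, m: 0 = in, 0.020 = end stop. A spring draws it in (3 N at 0, 7 N at the stop). At each end of the swing its cross pin sits behind a steel ridge and locks the swing; it must be out by 0.013 or more to pass over the ridge.
- dye_bottle: Loose white bottle, 38 mm across, 100 mm tall, beyond the work. Origin: centre of its underside.
- ink_bottle: Loose white bottle, 44 mm across, 85 mm tall, beyond the work. Origin: centre of its underside.
- dish: Loose round dish, 90 mm across, 14 mm high, to the left of the work. Origin: centre of its underside.
Not all that is in view belongs to the job. What is shaped like the leaf_plate but pink or turquoise is not meant.

How it is judged:
On the way, in this order (a step that is already met when the one before it is completed fails the run):
1. the tall plate leans on the panel, foot on the ledge, released and still, with the toggle still off (x of leaf_plate in the frame of panel between -0.004 and 0.013 m and y of leaf_plate in the frame of panel between -0.022 and 0.022 m and z of leaf_plate in the frame of panel between -0.005 and 0.007 m and angle between the x axis of leaf_plate and the x axis of panel, either way round below 0.1 rad and angle between the z axis of leaf_plate and the z axis of panel, either way round below 0.12 rad and contact force between the fingers and leaf_plate below 0.1 N and linear speed of leaf_plate below 0.02 m/s and value of joint toggle_swing below 0.2 rad), for 0.2 s.
2. the toggle bat is pulled out by 10 mm while still on its off side (value of joint toggle_pull above 0.01 m and value of joint toggle_swing below 0.25 rad), for 0.02 s.
3. the toggle bat is flipped over to its on side (value of joint toggle_swing above 0.62 rad), for 0.02 s.
At the end, for the whole second after the job is handed in: Tall plate still and released on the ledge (within 22 mm of its middle, foot centre within 13 mm of the panel face, 7 mm of the ledge surface), face within 0.10 rad and long axis within 0.12 rad of the panel's. Toggle on (swing over 0.70 rad) and in (pull under 4 mm) (x of leaf_plate in the frame of panel between -0.004 and 0.013 m and y of leaf_plate in the frame of panel between -0.022 and 0.022 m and z of leaf_plate in the frame of panel between -0.005 and 0.007 m and angle between the x axis of leaf_plate and the x axis of panel, either way round below 0.1 rad and angle between the z axis of leaf_plate and the z axis of panel, either way round below 0.12 rad and contact force between the fingers and leaf_plate below 0.1 N and linear speed of leaf_plate below 0.02 m/s and value of joint toggle_swing above 0.7 rad and value of joint toggle_pull below 0.004 m); the robot touches nothing.
It fails at once if the tall plate is dropped (falls unheld at over 0.7 m/s) (linear speed of leaf_plate above 0.7 m/s and contact force between the fingers and leaf_plate below 0.1 N).
It fails at once if the short plate, a bottle or the dish is moved by more than 30 mm (distance of any of short_plate, dye_bottle, ink_bottle, dish from where it was at the start of the episode above 0.03 m).
It also fails if it takes over 58 s, if anything falls off the work surface, if the arm or the gripper's body presses on something with over 40 N, if the wrist force passes 120 N, or if a joint passes its speed limit or range.

ROBOT

A 6-joint arm with a two-finger parallel gripper is mounted at the origin on the work surface. World frame = base frame: x ahead of the robot, y to its left, z up, the work surface at z = 0. Lengths are in m, angles in rad, forces in N, time in s.
With the tool pointing down it reaches from about 0.35 to 0.975 m from the base axis. Payload 4.9 kg.
Tool frame: the origin (TCP) lies between the finger pads; the fingertips stand 14 mm ahead of it and the grasp point (between the pads) lies 5 mm behind it; z points along the fingers, y is the line along which they close (so a half turn about z gives the same grasp; the last joint's range is limited). The gripper opens to 85 mm and grips with 20 to 120 N. Pads are 22 mm wide; open, the fingers measure 114 mm over their backs; the gripper's body (76 mm by 85 mm) begins 54 mm behind the grasp point. The pads swing forward as they close: fully open they stand 13 mm farther back than shut.
Start: joints at [-1.385, 0.053, 1.613, -0, 1.476, -0.119], TCP at [0.188, -0.596, 0.245] pointing down, gripper open.
Joint ranges: [-3.01, 3.01], [-1.01, 2.22], [0.06, 2.58], [-1.02, 4.17], [0.09, 2.62], [-3.14, 3.14]. Speed limits (rad/s): [2.57, 2.57, 3.14, 3.14, 3.14, 3.14].

INTERFACE

Orientations are given as a unit quaternion [w, x, y, z].
In Python, from cell import telemetry, optics, job_done gives the robot as it stands.
- The arm moves only by the shell command python3 -m crank 'ROWS'. ROWS is JSON, a list of rows, each a list of 3 entries, a list of its own where there are three numbers: the closure, from 0 (fully open) to 1 (shut), then the shift along the tool's x, y, z each as a share of 3 cm, from -1 to 1, then the turn, a rotation vector about the tool's x, y, z each as a share of 1.5 rad, from -1 to 1. A call has 1 to 10 rows; each row shifts and turns the commanded pose from where the row before left it, along the tool's axes as they then stand; what a row does not reach is not made up. A row lasts 1/10 s, in which the tool goes at most 50 mm and 8.59 degrees, less where a joint would pass 70% of its speed; a pose out of reach is approached as far as the arm can. A call with a number of a shift or a turn outside -1 to 1 is refused whole. A call with a gripper value outside its range is refused whole. The fingers move at their own pace and stop on an object; the grip force is fixed at half the most. Time passes only in rows, so rows that do not move let the fingers close. It gives the time, the measured TCP pose, the force, the opening and the grip force at its end, in the units of the state.
- telemetry.read_state(): the state, without advancing time (a new reading comes with each control period).
- optics.get_image(name): name is "scene" or "top" or "wrist"; returns a dict with "pixels" (384x512x3 uint8, red, green, blue), "vertical_fov" (degrees; the focal length in pixels is half the picture's height over the tangent of half this angle, whatever the lens; pixels are square), "cx", "cy" (the principal point, pixels), "R" (3x3) and "t" (3): a world point X has camera coordinates R X + t; the wrist camera has in their place "hand_eye" (4x4, takes a point from camera to tool coordinates, whose origin is the TCP and whose axes are the flange's). Camera axes: x right, y down, z forward; pixel columns grow to the right and rows downward; lengths in m; the calibration is good to about 2 mm. A picture is of the moment at which its call begins: read the wrist's pose just before it. There is no depth.
- job_done(): hands the job in; it is judged then, once.
The state is a dict: "t": time; "joint_pos": joint angles; "dq": joint speeds; "tau": joint torques, N m; "position": TCP position; "orientation": TCP orientation; "force": force on the tool from outside, world axes, zero at the start; "wrist_torque": the same for the moment, N m; "grip_width": finger opening in m; "gripper_force": force on a finger pad.
Only numpy, scipy, OpenCV 4.12 (cv2) and the standard library are available. Lean on these libraries where they do the work, as an engineer would, in place of code of your own. Each camera call takes 0.05 s, during which the arm holds its last target. There are 200 camera calls.

## Working session

There is one attempt and no reset: what is moved stays moved. The work goes in short steps, Python scripts to look and compute and a shell command to move; the robot and the scene stay as the last step left them, time stands still between calls to the robot, and variables do not carry over. Pictures are saved under pics/ and viewed, at most 10 in all, crops included, and the job is handed in when it is done.

```bash
ls; mkdir -p pics; python3 - <<'E'
from cell import telemetry, optics
import cv2, numpy as np
s=telemetry.read_state(); print(s['t'],s['position'],s['orientation'],s['grip_width'])
for n in("scene","top","wrist"):
    d=optics.get_image(n); cv2.imwrite(f"pics/{n}0.png",d["pixels"][:,:,::-1])
    print(n,{k:np.round(v,4).tolist() for k,v in d.items() if k!="pixels"})
a=[cv2.imread(f"pics/{n}0.png") for n in("scene","top")]
cv2.imwrite("pics/both.png",cv2.resize(np.vstack(a),None,fx=1,fy=1)[:, :])
E
```

```text
pics
0.0 [ 0.18743812 -0.59559948  0.24406349] [-1.03125219e-03  9.88410396e-01  1.51801921e-01 -4.08029786e-05] 0.08545903538788577
scene {'vertical_fov': 54.0513, 'cx': 260.0839, 'cy': 189.0178, 'R': [[-0.6195, 0.7847, 0.0194], [0.5334, 0.4389, -0.7231], [-0.5759, -0.4376, -0.6905]], 't': [0.2579, -0.2754, 1.3782]}
top {'vertical_fov': 42.8196, 'cx': 249.8519, 'cy': 193.0344, 'R': [[0.0113, -0.9999, 0.005], [-0.9852, -0.012, -0.1711], [0.1712, -0.0029, -0.9852]], 't': [0.1124, 0.5838, 1.3843]}
wrist {'vertical_fov': 66.5602, 'cx': 252.1866, 'cy': 192.9915, 'hand_eye': [[-0.0004, -0.9513, -0.3081, 0.0794], [1.0, -0.0005, 0.0004, -0.0003], [-0.0006, -0.3081, 0.9513, -0.1285], [0.0, 0.0, 0.0, 1.0]]}
```

View pics/scene0.png

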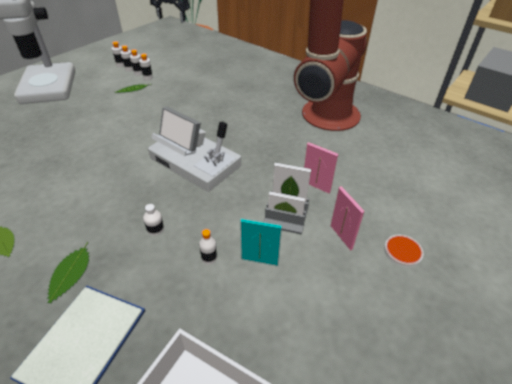

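View pics/top0.png

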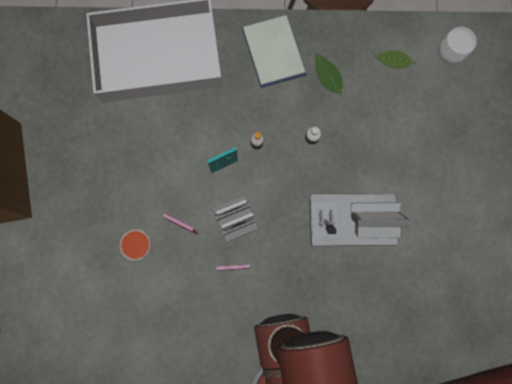

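Scene: the stand is at about (195,150) with the toggle at (220,140). The rack is at (288,200), with the tall plate in the slot nearer the robot at (290,180) and the short one in front of it. Top: rack at (237,220), stand at (355,220). I'll enlarge both areas.

```bash
python3 - <<'E'
import cv2, numpy as np
t=cv2.imread("pics/top0.png"); s=cv2.imread("pics/scene0.png")
f=lambda im,x,y,w,h,k:cv2.resize(im[y:y+h,x:x+w],None,fx=k,fy=k,interpolation=cv2.INTER_CUBIC)
a=f(t,205,185,80,60,5); b=f(t,300,185,110,60,5)[:, :400] if 0 else f(t,305,185,110,65,5)
c=f(s,255,150,65,90,5)[:, :]; d=f(s,140,100,110,90,5)
W=800;H=600
o=np.zeros((H,950,3),np.uint8)
cv2.imwrite("pics/c1.png",np.hstack([cv2.copyMakeBorder(a[:300],0,25,0,0,0),b])[:, :950][:, :800] if 0 else cv2.resize(np.hstack([cv2.copyMakeBorder(a,0,25,0,0,0),b]),(798,273)))
g=cv2.resize(np.hstack([c,d]),(798,410)); cv2.imwrite("pics/c2.png",np.vstack([g,]))
E
```

```text
(no output)
```

View pics/c1.png

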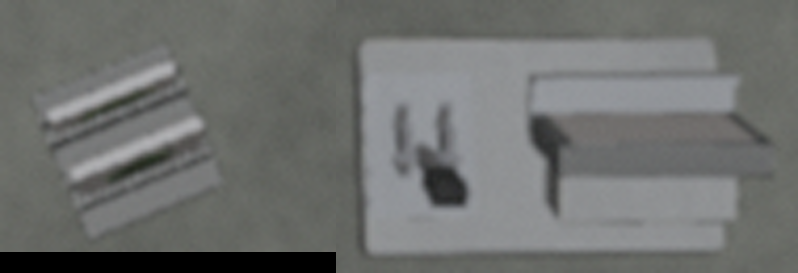

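View pics/c2.png

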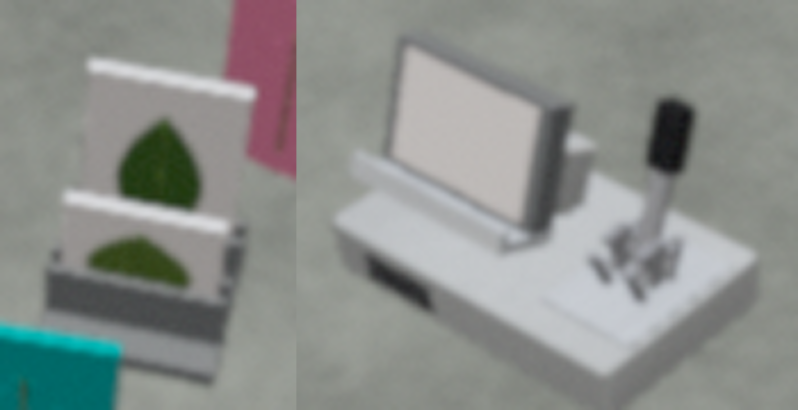

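```bash
cat > h.py <<'E'
import numpy as np
from cell import telemetry, optics
from scipy.spatial.transform import Rotation as Ro
def rot(q): return Ro.from_quat([q[1],q[2],q[3],q[0]])
def ray(d,u,v,pose=None):
    f=d["pixels"].shape[0]/2/np.tan(np.radians(d["vertical_fov"])/2)
    r=np.array([(u-d["cx"])/f,(v-d["cy"])/f,1.])
    if pose is None: R=np.array(d["R"]); return -R.T@d["t"], R.T@r
    H=np.array(d["hand_eye"]); Rt=rot(pose["orientation"]).as_matrix()
    return pose["position"]+Rt@H[:3,3], Rt@H[:3,:3]@r
def onz(o,r,z): return o+r*(z-o[2])/r[2]
def tri(a,b):
    A=np.stack([a[1],-b[1]],1); s=np.linalg.lstsq(A,b[0]-a[0],rcond=None)[0]
    p,q=a[0]+a[1]*s[0],b[0]+b[1]*s[1]; return (p+q)/2,np.linalg.norm(p-q)
E
python3 - <<'E'
from h import *
np.set_printoptions(precision=4,suppress=True)
T=optics.get_image("top");S=optics.get_image("scene")
tl=lambda u,v:ray(T,205+u/4.2,185+v/4.2)
tr=lambda u,v:ray(T,305+(u-336)/4.2,185+v/4.2)
sl=lambda u,v:ray(S,255+u/4.56,150+v/4.56)
sr=lambda u,v:ray(S,140+(u-296.4)/4.56,100+v/4.56)
print("stand corners");
for p in((360,40),(718,38),(725,250),(362,252)): print(onz(*tr(*p),.045))
print("scene stand +x corners", onz(*sr(605,372),.045),onz(*sr(757,258),.045),onz(*sr(337,218),.045))
print("tall top edge ends"); 
for p in((70,178),(203,123)): print(onz(*tl(*p),.152))
for p in((90,65),(253,95)): print(onz(*sl(*p),.152))
print("short"); 
for p in((48,118),(173,68)): print(onz(*tl(*p),.097))
for p in((65,196),(227,228)): print(onz(*sl(*p),.097))
print("toggle head", tri(tr(445,190),sr(672,132)))
print("rack top low corners"); 
for p in((80,205),(212,158)): print(onz(*tl(*p),.048))
print("panel top corners scene", tri(tr(555,113),sr(575,105)),tri(tr(773,175),sr(402,38)))
E
```

```text
stand corners
[ 0.5811 -0.0598  0.045 ]
[ 0.5856 -0.3108  0.045 ]
[ 0.4375 -0.3097  0.045 ]
[ 0.4332 -0.0597  0.045 ]
scene stand +x corners [ 0.5828 -0.0533  0.045 ] [ 0.441  -0.0537  0.045 ] [ 0.5865 -0.2953  0.045 ]
tall top edge ends
[0.4702 0.1941 0.152 ]
[0.5067 0.1095 0.152 ]
[0.5114 0.1173 0.152 ]
[0.476  0.1989 0.152 ]
short
[0.5159 0.2127 0.097 ]
[0.5508 0.1294 0.097 ]
[0.5545 0.1356 0.097 ]
[0.519  0.2174 0.097 ]
toggle head (array([ 0.4667, -0.1008,  0.1365]), np.float64(0.002945887743164284))
rack top low corners
[0.4623 0.1924 0.048 ]
[0.4958 0.1019 0.048 ]
panel top corners scene (array([ 0.5073, -0.1589,  0.1555]), np.float64(0.02771298083559141)) (array([ 0.4844, -0.3232,  0.1218]), np.float64(0.008710554290616665))
```

The sizes agree: the stand is centred at about (0.509,-0.185) with yaw 0.02 and the toggle head is where it should be. The tall plate's top is at about (0.491,0.155) with yaw 0.41. Now I'll go above it.

```bash
python3 -m crank '[[0,[0.815,-0.99,-0.09],[0,0,0]],[0,[0.815,-0.99,-0.09],[0,0,0]],[0,[0.815,-0.99,-0.09],[0,0,0]],[0,[0.815,-0.99,-0.09],[0,0,0]],[0,[0.815,-0.99,-0.09],[0,0,0]],[0,[0.815,-0.99,-0.09],[0,0,0]],[0,[0.815,-0.99,-0.09],[0,0,0]],[0,[0.815,-0.99,-0.09],[0,0,0]],[0,[0.815,-0.99,-0.09],[0,0,0]],[0,[0.815,-0.99,-0.09],[0,0,0]]]'
python3 -m crank '[[0,[0.815,-0.99,-0.09],[0,0,0]],[0,[0.815,-0.99,-0.09],[0,0,0]],[0,[0.815,-0.99,-0.09],[0,0,0]],[0,[0.815,-0.99,-0.09],[0,0,0]],[0,[0.815,-0.99,-0.09],[0,0,0]],[0,[0.815,-0.99,-0.09],[0,0,0]],[0,[0.815,-0.99,-0.09],[0,0,0]],[0,[0.815,-0.99,-0.09],[0,0,0]],[0,[0.815,-0.99,-0.09],[0,0,0]],[0,[0.815,-0.99,-0.09],[0,0,0]]]'
python3 -m crank '[[0,[0.8,-1,-0.1],[0,0,-0.1]],[0,[0,0,0],[0,0,-0.1]],[0,[0,0,0],[0,0,-0.1]],[0,[0,0,0],[0,0,-0.1]],[0,[0,0,0],[0,0,-0.1]],[0,[0,0,0],[0,0,-0.1]],[0,[0,0,0],[0,0,-0.1]],[0,[0,0,0],[0,0,-0.1]],[0,[0,0,0],[0,0,-0.1]],[0,[0,0,0],[0,0,-0.1]]]'
python3 -m crank '[[0,[0,0,0],[0,0,-0.1]],[0,[0,0,0],[0,0,-0.015]],[0,[0,0,0],[0,0,0]],[0,[0,0,0],[0,0,0]]]'
python3 - <<'E'
from h import *
import cv2
s=telemetry.read_state(); print(s['t'],s['position'],s['orientation'],rot(s['orientation']).as_matrix().round(3).tolist(), np.round(s['joint_pos'],3))
d=optics.get_image("wrist"); cv2.imwrite("pics/w1.png",d["pixels"][:,:,::-1])
E
```

```text
t: 1.25
position: [0.3319, -0.238, 0.2724]
orientation: [0.0, 0.988, 0.152, 0.0]
force: [0.7, -0.9, 0.0]
grip_width: 0.0855
gripper_force: 0.0
t: 2.25
position: [0.476, 0.1189, 0.2994]
orientation: [0.0, 0.988, 0.152, 0.0]
force: [0.8, -0.0, 0.5]
grip_width: 0.0855
gripper_force: 0.0
t: 3.25
position: [0.4896, 0.153, 0.3022]
orientation: [-0.0, 0.617, 0.787, -0.0]
force: [-0.2, -0.6, -0.0]
grip_width: 0.0856
gripper_force: 0.0
t: 3.65
position: [0.4896, 0.153, 0.3023]
orientation: [-0.0, 0.551, 0.835, -0.0]
force: [-0.5, -0.1, 0.7]
grip_width: 0.0855
gripper_force: 0.0
3.65 [0.48962323 0.15301122 0.30227451] [-2.50373835e-05  5.50664831e-01  8.34726448e-01 -9.45338926e-06] [[-0.394, 0.919, -0.0], [0.919, 0.394, 0.0], [0.0, -0.0, -1.0]] [ 0.158 -0.247  1.798  0.     1.59  -0.247]
```

View pics/w1.png

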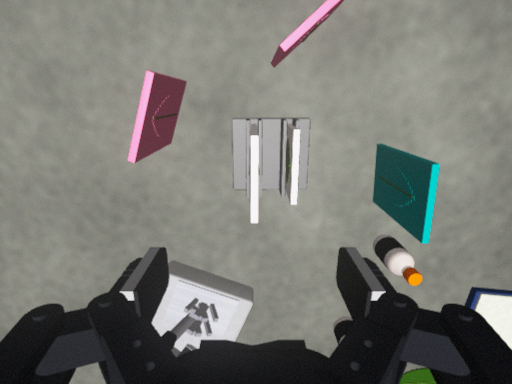

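The wrist view shows the tall plate's white top edge at u≈250–259, v≈121–222, so it is aligned with the tool x axis. The short plate is at u≈295. I'll measure it with a mask.

```bash
python3 - <<'E'
from h import *
import cv2
im=cv2.imread("pics/w1.png"); m=(im.min(2)>225).astype(np.uint8)*255; m[240:]=0; m[:,:200]=0;m[:,340:]=0
d=optics.get_image("wrist"); s=telemetry.read_state(); R=rot(s['orientation']).as_matrix()
for c in cv2.findContours(m,0,2)[0]:
    if cv2.contourArea(c)<80: continue
    (u,v),wh,a=cv2.minAreaRect(c); b=cv2.boxPoints(((u,v),wh,a)); b=b[np.argsort(b[:,1])]
    z=.152 if u<275 else .097
    E=[onz(*ray(d,*((b[i]+b[i+1])/2),s),z) for i in(0,2)]
    C=onz(*ray(d,u,v,s),z); e=E[0]-E[1]
    print((u,v),wh,a,C,np.linalg.norm(e),np.arctan2(-e[0],e[1]),"tool delta",R.T@(C-s['position']))
E
```

```text
(254.5, 179.0) (86.0, 7.0) 90.0 [0.49078357 0.15714461 0.152     ] 0.08798401013232902 0.4072655155253081 tool delta [0.00333163 0.00268886 0.15029713]
(295.0399475097656, 167.00160217285156) (6.314950466156006, 74.2606201171875) 2.290609836578369 [0.53472112 0.17549333 0.097     ] 0.08849779058119217 0.4107588893794369 tool delta [0.00287184 0.05030227 0.20529655]
```

```bash
python3 -m crank '[[0,[0.11,0.09,0.5],[0,0,0]],[0,[0,0,0.8],[0,0,0]],[0,[0,0,0.8],[0,0,0]],[0,[0,0,0.8],[0,0,0]],[0,[0,0,0.8],[0,0,0]],[0,[0,0,0.8],[0,0,0]],[0,[0,0,0.7],[0,0,0]],[0,[0,0,0.53],[0,0,0]],[0,[0,0,0],[0,0,0]],[0,[0,0,0],[0,0,0]]]'
python3 -m crank '[[1,[0,0,0],[0,0,0]],[1,[0,0,0],[0,0,0]],[1,[0,0,0],[0,0,0]],[1,[0,0,0],[0,0,0]],[1,[0,0,0],[0,0,0]],[1,[0,0,0],[0,0,0]],[1,[0,0,0],[0,0,0]],[1,[0,0,0],[0,0,0]]]'
```

```text
t: 4.75
position: [0.4908, 0.1572, 0.1303]
orientation: [-0.0, 0.55, 0.835, -0.0]
force: [-0.0, 0.3, 0.2]
grip_width: 0.0855
gripper_force: 0.0
t: 5.55
position: [0.491, 0.1571, 0.1307]
orientation: [0.0, 0.55, 0.835, 0.0]
force: [-1.3, -0.4, 2.3]
grip_width: 0.007
gripper_force: 59.1
```

```bash
python3 -m crank '[[1,[0,0,-0.3],[0,0,0]],[1,[0,0,-0.6],[0,0,0]],[1,[0,0,-0.7],[0,0,0]],[1,[0,0,-0.8],[0,0,0]],[1,[0,0,-0.8],[0,0,0]],[1,[0,0,-0.8],[0,0,0]],[1,[0,0,-0.8],[0,0,0.08]],[1,[0,0,-0.8],[0,0,0.09]],[1,[0,0,-0.6],[0,0,0.088]],[1,[0,0,-0.1],[0,0,0]]]'
python3 -m crank '[[1,[-0.5,0.1,0],[0,0,0]],[1,[-1,0.1,0],[0,0,0]],[1,[-1,0.1,0],[0,0,0]],[1,[-1,0.1,0],[0,0,0]],[1,[-1,0.1,0],[0,0,0]],[1,[-1,0.1,0],[0,0,0]],[1,[-1,0.1,0],[0,0,0]],[1,[-1,0.1,0],[0,0,0]],[1,[-1,0.1,0],[0,0,0]],[1,[-1,0.1,0],[0,0,0]]]'
python3 -m crank '[[1,[-1,0.1,0],[0,0,0]],[1,[-1,0.1,0],[0,0,0]],[1,[-0.5,0,0],[0,0,0]],[1,[0,0,0],[0,0,0]],[1,[0,0,0],[0,0,0]]]'
python3 - <<'E'
from h import *
import cv2
s=telemetry.read_state(); print(s['t'],s['position'],s['orientation'],rot(s['orientation']).as_matrix().round(3).tolist(), np.round(s['joint_pos'],3),s['grip_width'])
d=optics.get_image("wrist"); cv2.imwrite("pics/w2.png",d["pixels"][:,:,::-1])
E
```

```text
t: 6.55
position: [0.4917, 0.1573, 0.3225]
orientation: [0.001, 0.7, 0.714, 0.002]
force: [0.5, 0.7, -0.4]
grip_width: 0.0073
gripper_force: 58.6
t: 7.55
position: [0.5254, -0.1291, 0.3172]
orientation: [-0.001, 0.7, 0.715, -0.001]
force: [0.4, 0.4, -2.0]
grip_width: 0.0075
gripper_force: 58.6
t: 8.05
position: [0.5333, -0.2019, 0.3183]
orientation: [-0.001, 0.7, 0.714, -0.0]
force: [-0.0, 0.7, -2.5]
grip_width: 0.0072
gripper_force: 58.5
8.05 [ 0.53332518 -0.20186123  0.31834672] [-1.08549622e-03  7.00031268e-01  7.14111367e-01 -1.67069491e-05] [[-0.02, 1.0, -0.002], [1.0, 0.02, 0.001], [0.002, -0.002, -1.0]] [-4.930e-01 -1.090e-01  1.651e+00  1.000e-03  1.602e+00 -5.120e-01] 0.007197956246705794
```

View pics/w2.png

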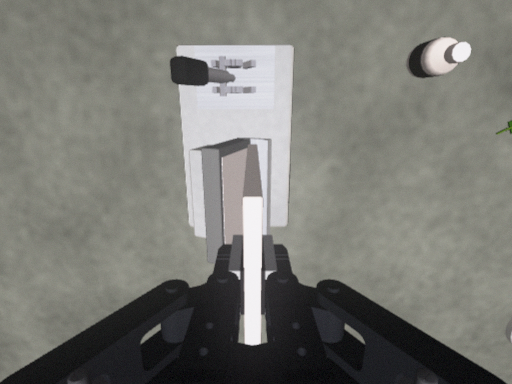

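The stand top corners are near (178,45), (292,45) and (287,227), and the lip's +y end is near (270,139). The toggle head is at (188,70).

```bash
python3 - <<'E'
from h import *
s=telemetry.read_state(); d=optics.get_image("wrist")
P=lambda u,v,z:onz(*ray(d,u,v,s),z)
a,b,c=P(178,45,.045),P(292.5,45,.045),P(287.5,227,.045)
print(a,b,c,np.linalg.norm(a-b),np.linalg.norm(b-c)); print("yaw",np.arctan2(*(b-a)[[1,0]]),np.arctan2(-(b-c)[0],(b-c)[1]))
print("centre",(a+c)/2)
print("lip end (expect stand 41,10)",P(270,139,.075)); print("head",P(186,70,.158))
E
```

```text
[ 0.4384335  -0.06076816  0.045     ] [ 0.58067255 -0.05793493  0.045     ] [ 0.58858531 -0.30459542  0.045     ] 0.14226725909644827 0.24678737473227172
yaw 0.01991614149381841 0.032068573611336124
centre [ 0.5135094  -0.18268179  0.045     ]
lip end (expect stand 41,10) [ 0.55539498 -0.17034843  0.075     ]
head [ 0.471005   -0.09861316  0.158     ]
```

```bash
python3 -m crank '[[1,[0,0,0],[-0.08,0,0]],[1,[0,0,0],[-0.09,0,0]],[1,[0,0,0],[-0.083,0,0]],[1,[-0.22,-0.45,0.3],[0,0,0]],[1,[-0.22,-0.5,0.35],[0,0,0]],[1,[-0.22,-0.5,0.4],[0,0,0]],[1,[-0.22,-0.5,0.4],[0,0,0]],[1,[-0.22,-0.5,0.4],[0,0,0]],[1,[-0.22,-0.44,0.26],[0,0,0]],[1,[0,0,0],[0,0,0]]]'
python3 - <<'E'
from h import *
import cv2
s=telemetry.read_state(); R=rot(s['orientation']).as_matrix();print(s['t'],s['position'],R.round(3).tolist(),s['grip_width'],s['force'])
y=.022; Rs=Ro.from_euler('z',y).as_matrix(); Rp=Rs@Ro.from_euler('y',-.38).as_matrix(); o=np.array([.511,-.182,0])+Rs@[.02,-.06,.058]
print("tcp in panel",Rp.T@(s['position']-o),"rot",Ro.from_matrix(Rp.T@R).as_matrix().round(3).tolist())
d=optics.get_image("scene"); f=cv2.resize(d["pixels"][70:190,120:260,::-1],None,fx=5,fy=5,interpolation=cv2.INTER_CUBIC); cv2.imwrite("pics/s3.png",f)
E
```

```text
t: 9.15
position: [0.4756, -0.2421, 0.2248]
orientation: [0.128, 0.688, 0.701, 0.134]
force: [-0.1, 0.3, -1.7]
grip_width: 0.0072
gripper_force: 59.4
9.15 [ 0.47555197 -0.24211206  0.22476281] [[-0.02, 0.931, 0.364], [1.0, 0.017, 0.011], [0.004, 0.364, -0.931]] 0.007155884597634693 [-0.11686498  0.32141055 -1.71833068]
tcp in panel [0.00914305 0.00068228 0.17592085] rot [[0.004, 1.0, -0.007], [1.0, -0.004, 0.003], [0.003, -0.007, -1.0]]
```

View pics/s3.png

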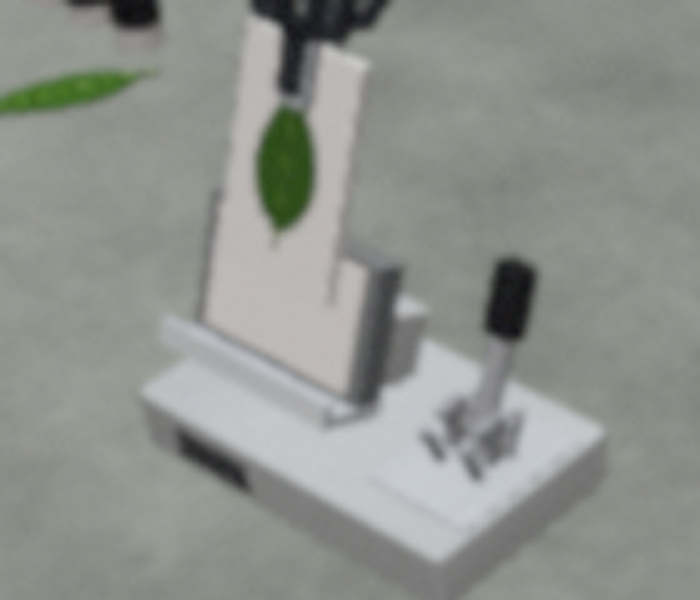

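The plate hangs just in front of the panel and parallel to it, centred, with the toggle still off. Lowering.

```bash
python3 -m crank '[[1,[0,0.06,0.2],[0,0,0]],[1,[0,0,0.35],[0,0,0]],[1,[0,0,0.35],[0,0,0]],[1,[0,0,0.35],[0,0,0]],[1,[0,0,0.25],[0,0,0]],[1,[0,0,0.1],[0,0,0]],[1,[0,0,0],[0,0,0]],[1,[0,0,0],[0,0,0]]]'
python3 -m crank '[[1,[0,0,0.05],[0,0,0]],[1,[0,0,0.05],[0,0,0]],[1,[0,0,0.0],[0,0,0]]]'
python3 -m crank '[[1,[0,0,0.05],[0,0,0]],[1,[0,0,0.05],[0,0,0]],[1,[0,0,0.0],[0,0,0]]]'
```

```text
t: 10.0
position: [0.4971, -0.2426, 0.1849]
orientation: [0.132, 0.688, 0.701, 0.135]
force: [0.7, 0.3, -2.4]
grip_width: 0.0072
gripper_force: 59.4
t: 10.3
position: [0.4981, -0.2425, 0.1818]
orientation: [0.132, 0.688, 0.701, 0.135]
force: [0.9, -0.1, -2.2]
grip_width: 0.0073
gripper_force: 59.4
t: 10.6
position: [0.4991, -0.2423, 0.1787]
orientation: [0.132, 0.688, 0.701, 0.135]
force: [0.2, -0.1, -1.7]
grip_width: 0.0075
gripper_force: 59.4
```

```bash
python3 -m crank '[[1,[0,-0.03,0.05],[0,0,0]],[1,[0,-0.03,0.05],[0,0,0]],[1,[0,0,0.0],[0,0,0]]]'
python3 -m crank '[[1,[0,-0.03,0.05],[0,0,0]],[1,[0,-0.03,0.03],[0,0,0]],[1,[0,0,0.0],[0,0,0]]]'
python3 -m crank '[[1,[0,0,0.03],[0,0,0]],[1,[0,0,0.03],[0,0,0]],[1,[0,0,0.0],[0,0,0]]]'
```

```text
t: 10.9
position: [0.4984, -0.2423, 0.1751]
orientation: [0.132, 0.688, 0.701, 0.135]
force: [-0.2, 0.5, -1.3]
grip_width: 0.0075
gripper_force: 59.4
t: 11.2
position: [0.4978, -0.2424, 0.1724]
orientation: [0.132, 0.688, 0.701, 0.135]
force: [0.2, -0.2, -0.7]
grip_width: 0.0075
gripper_force: 59.5
t: 11.5
position: [0.4985, -0.2426, 0.1726]
orientation: [0.132, 0.687, 0.701, 0.134]
force: [-6.8, 2.6, 7.6]
grip_width: 0.0076
gripper_force: 61.0
```

Ledge contact came at the expected height (z'=119 mm), with x'≈11 mm. I'll ease up slightly and slide to the face.

```bash
python3 -m crank '[[1,[0,-0.05,-0.08],[0,0,0]],[1,[0,-0.05,0],[0,0,0]],[1,[0,0,0.0],[0,0,0]]]'
python3 -m crank '[[1,[0,-0.04,0],[0,0,0]],[1,[0,-0.04,0],[0,0,0]],[1,[0,0,0.0],[0,0,0]]]'
python3 -m crank '[[1,[0,-0.03,0],[0,0,0]],[1,[0,-0.02,0],[0,0,0]],[1,[0,0,0.0],[0,0,0]]]'
```

```text
t: 11.8
position: [0.4946, -0.2424, 0.1716]
orientation: [0.132, 0.688, 0.701, 0.135]
force: [-0.6, 0.1, -2.4]
grip_width: 0.0069
gripper_force: 59.4
t: 12.1
position: [0.4924, -0.2424, 0.1708]
orientation: [0.132, 0.688, 0.701, 0.135]
force: [-0.1, -0.2, -2.0]
grip_width: 0.0071
gripper_force: 59.4
t: 12.4
position: [0.4913, -0.2426, 0.1707]
orientation: [0.132, 0.688, 0.701, 0.135]
force: [-0.2, 0.2, -2.3]
grip_width: 0.0071
gripper_force: 59.4
```

```bash
for i in 1 2; do :; done
python3 -m crank '[[1,[0,-0.04,0],[0,0,0]],[1,[0,0,0.0],[0,0,0]]]'
python3 -m crank '[[1,[0,-0.04,0],[0,0,0]],[1,[0,0,0.0],[0,0,0]]]'
python3 -m crank '[[1,[0,-0.04,0],[0,0,0]],[1,[0,0,0.0],[0,0,0]]]'
```

```text
t: 12.6
position: [0.4908, -0.2427, 0.1708]
orientation: [0.133, 0.687, 0.701, 0.135]
force: [5.6, -0.0, -2.3]
grip_width: 0.0072
gripper_force: 59.1
t: 12.8
position: [0.4906, -0.2426, 0.1709]
orientation: [0.134, 0.687, 0.701, 0.136]
force: [9.4, 0.4, -3.3]
grip_width: 0.0073
gripper_force: 58.8
t: 13.0
position: [0.4903, -0.2427, 0.171]
orientation: [0.135, 0.687, 0.7, 0.137]
force: [12.7, 1.1, -4.7]
grip_width: 0.0072
gripper_force: 58.6
```

```bash
python3 -m crank '[[1,[0,0.09,0.04],[0,0,0]],[1,[0,0,0.04],[0,0,0]],[1,[0,0,0],[0,0,0]]]'
python3 -m crank '[[1,[0,0,0.03],[0,0,0]],[1,[0,0,0],[0,0,0]]]'
```

```text
t: 13.3
position: [0.4917, -0.2429, 0.1699]
orientation: [0.133, 0.687, 0.701, 0.135]
force: [-3.1, 2.1, 7.0]
grip_width: 0.0073
gripper_force: 61.3
t: 13.5
position: [0.492, -0.243, 0.17]
orientation: [0.132, 0.687, 0.701, 0.135]
force: [-6.9, 3.5, 10.5]
grip_width: 0.0076
gripper_force: 62.2
```

```bash
python3 -m crank '[[0.88,[0,0,0],[0,0,0]],[0.82,[0,0,0],[0,0,0]],[0.75,[0,0,0],[0,0,0]],[0.65,[0,0,0],[0,0,0]],[0.65,[0,0,0],[0,0,0]],[0.65,[0,0,0],[0,0,0]]]'
python3 - <<'E'
from h import *
import cv2
d=optics.get_image("scene"); f=cv2.resize(d["pixels"][70:190,120:260,::-1],None,fx=4,fy=4,interpolation=cv2.INTER_CUBIC); cv2.imwrite("pics/s4.png",f)
E
```

```text
t: 14.1
position: [0.4916, -0.2425, 0.1671]
orientation: [0.132, 0.688, 0.701, 0.135]
force: [0.4, 0.3, 0.9]
grip_width: 0.0299
gripper_force: 0.0
```

View pics/s4.png

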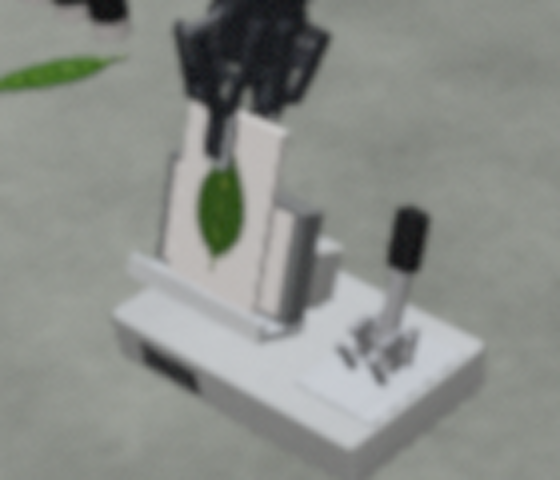

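The plate leans on the panel, released. Now I'll retreat, turn the tool a quarter turn and go above the toggle.

```bash
python3 -m crank '[[0.65,[0,0,-0.2],[0,0,0]],[0.65,[0,0,-0.3],[0,0,0]],[0.65,[0,0,-0.5],[0,0,0]],[0.65,[0,0,-0.5],[0,0,0]],[0.65,[0,0,-0.7],[0,0,0]],[0.5,[0,0,-0.8],[0,0,0.1]],[0.3,[0,0,0],[0,0,0.1]],[0.3,[0,0,0],[0,0,0.1]],[0.3,[0,0,0],[0,0,0.1]],[0.3,[0,0,0],[0,0,0.1]]]'
python3 -m crank '[[0.3,[0,0,0],[0,0,0.1]],[0.3,[0,0,0],[0,0,0.1]],[0.3,[0,0,0],[0,0,0.1]],[0.3,[0,0,0],[0,0,0.1]],[0.3,[0,0,0],[0,0,0.1]],[0.3,[-0.2,-0.9,-0.1],[0,0,0.047]],[0.3,[-0.2,-1,-0.1],[0,0,0]],[0.3,[-0.2,-1,-0.1],[0,0,0]],[0.3,[-0.2,-1,-0.1],[0,0,0]],[0.3,[-0.12,-0.94,-0.1],[0,0,0]]]'
python3 -m crank '[[0.3,[0,0,0],[0,0,0]],[0.3,[0,0,0],[0,0,0]]]'
python3 - <<'E'
from h import *
import cv2
s=telemetry.read_state(); R=rot(s['orientation']).as_matrix();print(s['t'],s['position'],R.round(3).tolist(),s['grip_width'],s['joint_pos'])
d=optics.get_image("wrist"); cv2.imwrite("pics/w5.png",d["pixels"][:,:,::-1])
E
```

```text
t: 15.15
position: [0.4582, -0.2434, 0.2521]
orientation: [0.074, 0.898, 0.398, 0.174]
force: [0.6, 0.7, -0.9]
grip_width: 0.0597
gripper_force: 0.0
t: 16.15
position: [0.4219, -0.0983, 0.2547]
orientation: [-0.001, 0.982, 0.009, 0.189]
force: [-0.3, -0.1, 0.7]
grip_width: 0.0599
gripper_force: 0.0
t: 16.35
position: [0.4226, -0.0991, 0.2549]
orientation: [-0.001, 0.982, 0.01, 0.189]
force: [0.5, -0.1, -0.0]
grip_width: 0.0597
gripper_force: 0.0
16.35 [ 0.42259594 -0.09907517  0.25485215] [[0.928, 0.021, 0.372], [0.02, -1.0, 0.006], [0.372, 0.002, -0.928]] 0.05967109509573261 [-0.52216757 -0.72897254  2.23292374  0.19889345  1.31123657  1.00799446]
```

View pics/w5.png

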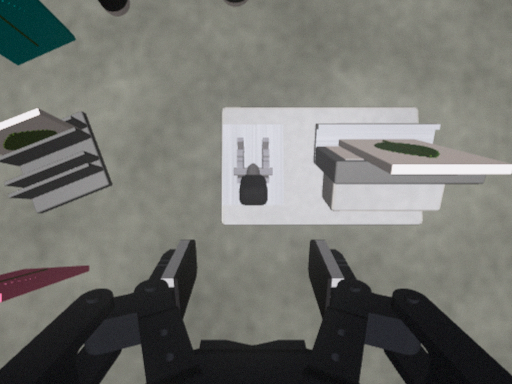

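The head is at (254,190), central between the fingers. The plate sits well on the stand at right. Advance and grip.

```bash
python3 -m crank '[[0.3,[0.05,0,0.6],[0,0,0]],[0.3,[0,0,0.8],[0,0,0]],[0.3,[0,0,0.8],[0,0,0]],[0.3,[0,0,0.8],[0,0,0]],[0.3,[0,0,0.7],[0,0,0]],[0.3,[0,0,0.53],[0,0,0]],[0.3,[0,0,0],[0,0,0]],[0.3,[0,0,0],[0,0,0]]]'
python3 -m crank '[[1,[0,0,0],[0,0,0]],[1,[0,0,0],[0,0,0]],[1,[0,0,0],[0,0,0]],[1,[0,0,0],[0,0,0]],[1,[0,0,0],[0,0,0]],[1,[0,0,0],[0,0,0]]]'
```

```text
t: 17.2
position: [0.4708, -0.099, 0.1365]
orientation: [-0.002, 0.982, 0.009, 0.188]
force: [0.3, 0.4, 0.6]
grip_width: 0.0598
gripper_force: 0.0
t: 17.8
position: [0.4715, -0.0987, 0.138]
orientation: [-0.001, 0.982, 0.01, 0.189]
force: [-4.3, -2.1, 5.4]
grip_width: 0.0235
gripper_force: 58.8
```

```bash
python3 -m crank '[[1,[0,0,-0.15],[0,0,0]],[1,[0,0,-0.15],[0,0,0]],[1,[0,0,-0.15],[0,0,0]],[1,[0,0,-0.1],[0,0,0]],[1,[0,0,0],[0,0,0]],[1,[0,0,0],[0,0,0]]]'
python3 -m crank '[[1,[0,0,-0.1],[0,0,0]],[1,[0,0,0],[0,0,0]]]'
```

```text
t: 18.4
position: [0.4651, -0.0986, 0.1518]
orientation: [-0.001, 0.982, 0.01, 0.19]
force: [6.0, -3.4, -4.8]
grip_width: 0.0233
gripper_force: 59.0
t: 18.6
position: [0.4639, -0.0987, 0.1546]
orientation: [-0.001, 0.982, 0.01, 0.19]
force: [6.5, -3.2, -5.4]
grip_width: 0.0231
gripper_force: 59.0
```

```bash
python3 -m crank '[[1,[0.39,0,0.015],[0,-0.0633,0]],[1,[0.39,0,0.015],[0,-0.0633,0]],[1,[0.39,0,0.015],[0,-0.0633,0]],[1,[0.39,0,0.015],[0,-0.0633,0]],[1,[0,0,0],[0,0,0]]]'
```

```text
t: 19.1
position: [0.5086, -0.0974, 0.1605]
orientation: [-0.0, 1.0, 0.011, -0.005]
force: [-1.8, -3.4, -8.0]
grip_width: 0.0236
gripper_force: 59.6
```

```bash
python3 -m crank '[[1,[0.39,0,-0.05],[0,-0.0633,0]],[1,[0.39,0,0.0],[0,-0.0633,0]],[1,[0.39,0,0.0],[0,-0.0633,0]],[1,[0.39,0,0.0],[0,-0.0633,0]],[1,[0.05,0,0],[0,0,0]],[1,[0,0,0],[0,0,0]]]'; python3 -c "
from h import *
s=telemetry.read_state();print(rot(s['orientation']).as_matrix().round(3).tolist(),s['joint_pos'])"
```

```text
t: 19.7
position: [0.554, -0.0967, 0.1557]
orientation: [0.002, 0.981, 0.01, -0.192]
force: [-4.8, -3.0, -7.5]
grip_width: 0.0237
gripper_force: 59.7
[[0.926, 0.02, -0.376], [0.019, -1.0, -0.007], [-0.376, -0.001, -0.926]] [-0.25659396  0.22028619  1.61616228 -0.10286423  1.67736623  1.30259356]
```

```bash
python3 -m crank '[[1,[0.02,0,0.15],[0,0,0]],[1,[0,0,0.15],[0,0,0]],[1,[0,0,0.15],[0,0,0]],[1,[0,0,0.12],[0,0,0]],[1,[0,0,0.05],[0,0,0]],[1,[0,0,0],[0,0,0]],[1,[0,0,0],[0,0,0]]]'
```

```text
t: 20.4
position: [0.5478, -0.0968, 0.1409]
orientation: [0.002, 0.982, 0.01, -0.19]
force: [-5.5, -3.1, -2.0]
grip_width: 0.0235
gripper_force: 60.1
```

```bash
python3 -m crank '[[1,[0,0,0.06],[0,0,0]],[1,[0,0,0.06],[0,0,0]],[1,[0,0,0],[0,0,0]]]'
python3 -m crank '[[0.7,[0,0,0],[0,0,0]],[0.5,[0,0,0],[0,0,0]],[0.3,[0,0,0],[0,0,0]],[0.3,[0,0,0],[0,0,0]],[0.3,[0,0,-0.3],[0,0,0]],[0.3,[0,0,-0.5],[0,0,0]],[0.3,[0,0,-0.8],[0,0,0]],[0.3,[0,0,-0.9],[0,0,0]],[0.3,[0,0,-0.9],[0,0,0]],[0.3,[0,0,-0.9],[0,0,0]]]'
python3 -m crank '[[0.3,[0,0,0],[0,0,0]],[0.3,[0,0,0],[0,0,0]]]'
python3 - <<'E'
from h import *
import cv2
f=lambda im,x,y,w,h,k:cv2.resize(im[y:y+h,x:x+w,::-1],None,fx=k,fy=k,interpolation=cv2.INTER_CUBIC)
a=f(optics.get_image("scene")["pixels"],140,75,110,120,4.5);w=cv2.resize(optics.get_image("wrist")["pixels"][:270,:,::-1],None,fx=.58,fy=.58)
o=np.zeros((540,800,3),np.uint8);o[:540,:495]=a[:540,:495];o[:w.shape[0],497:497+w.shape[1]]=w; cv2.imwrite("pics/f.png",o)
E
```

```text
t: 20.7
position: [0.5468, -0.0969, 0.138]
orientation: [0.002, 0.982, 0.01, -0.189]
force: [-5.8, -3.2, -1.5]
grip_width: 0.023
gripper_force: 60.3
t: 21.7
position: [0.5981, -0.0957, 0.2597]
orientation: [0.002, 0.982, 0.01, -0.188]
force: [0.2, -0.1, -0.7]
grip_width: 0.0597
gripper_force: 0.0
t: 21.9
position: [0.5977, -0.0958, 0.2584]
orientation: [0.002, 0.982, 0.01, -0.188]
force: [-0.2, 0.6, -0.6]
grip_width: 0.0596
gripper_force: 0.0
```

View pics/f.png

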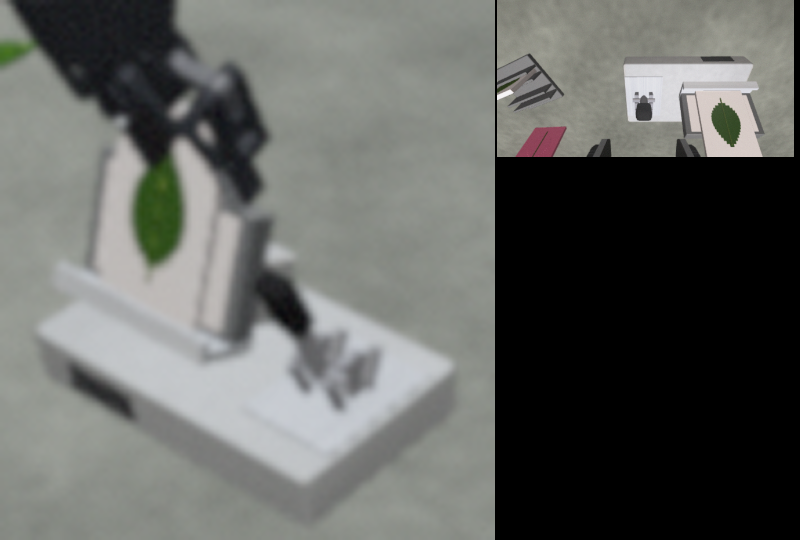

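```bash
python3 - <<'E'
from h import *
d=optics.get_image("scene");f=192/np.tan(np.radians(d["vertical_fov"])/2)
for th in(-.38,.2,.3,.38):
  for p in (0,.013):
    q=[]
    for r in(.082,.128):
      X=np.array([.509,-.097,.04])+(r+p)*np.array([np.sin(th),0,np.cos(th)])
      c=np.array(d["R"])@X+d["t"];u=np.array([d["cx"]+f*c[0]/c[2],d["cy"]+f*c[1]/c[2]])
      q+=[((u-[140,75])*4.5).round()]
    print(th,p,q)
E
```

```text
-0.38 0 [array([362., 280.]), array([377., 211.])]
-0.38 0.013 [array([366., 261.]), array([381., 191.])]
0.2 0 [array([309., 309.]), array([293., 254.])]
0.2 0.013 [array([305., 294.]), array([288., 238.])]
0.3 0 [array([300., 318.]), array([278., 268.])]
0.3 0.013 [array([294., 304.]), array([272., 254.])]
0.38 0 [array([293., 325.]), array([267., 281.])]
0.38 0.013 [array([286., 313.]), array([259., 267.])]
```

The head runs from (300,328) to (265,280) in the crop, which matches fully on and fully in. The plate is in place and the gripper is clear.

```bash
python3 -c "
from cell import job_done
print(job_done())"
```

```text
the job is handed in; nothing more can be done
None
```

The tall plate leans centred on the panel with its foot on the ledge, the toggle is on and locked in according to the last camera check, and the job is handed in; no verdict came back.

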